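# Put the stacked lids back on their hardware jars

### The job

The four hardware jars on the bench were left open after the wheel change and their lids are piled in one stack. Take the stack apart and put each lid back on the jar it belongs to (yellow on the yellow tub, black on the clear jar, steel on the tin, red on the white pot), right way up and seated level on the mouth. Leave the jars standing where they are, and do not disturb the lug nut cover and the hub brush among them.

Things in the scene. Friction and masses are not known exactly. Their poses are not given: they have to be found in the camera images.
- lid_yellow: ribbed yellow plastic lid, a round disc 66 mm across with a 16 mm high straight side to grip, and under it a narrower round locating plug 42 mm across and 6 mm high (22 mm high over all, about 40 g). At the start it is at the bottom of the stack of lids. Origin: centre of the underside of the plug; z up. It belongs on jar_yellow.
- lid_black: ribbed black plastic lid, a round disc 58 mm across with a 16 mm high straight side to grip, and under it a narrower round locating plug 34 mm across and 6 mm high (22 mm high over all, about 32 g). At the start it is second from the bottom of the stack. Origin: centre of the underside of the plug; z up. It belongs on jar_black.
- lid_steel: smooth bare steel lid, a round disc 50 mm across with a 16 mm high straight side to grip, and under it a narrower round locating plug 26 mm across and 6 mm high (22 mm high over all, about 35 g). At the start it is third from the bottom of the stack. Origin: centre of the underside of the plug; z up. It belongs on jar_steel.
- lid_red: ribbed red plastic lid, a round disc 42 mm across with a 16 mm high straight side to grip, and under it a narrower round locating plug 18 mm across and 6 mm high (22 mm high over all, about 20 g). At the start it is on top of the stack. Origin: centre of the underside of the plug; z up. It belongs on jar_red.
- jar_yellow: yellow plastic tub with a paper label, full of lug nuts, open at the top: round, 62 mm across, 62 mm high, mouth 54 mm across, wall 4 mm. Loose, about 600 g. Origin: centre of the underside, on the bench; z up. With its lid seated, the plug hangs inside the mouth with 6 mm play all round, the lid's wide disc rests flat on the rim, and the lid's origin is 56 mm above the jar's.
- jar_black: clear plastic jar with a black collar at its mouth, full of lug bolts, open at the top: round, 54 mm across, 70 mm high, mouth 46 mm across, wall 4 mm. Loose, about 450 g. Origin: centre of the underside, on the bench; z up. With its lid seated, the plug hangs inside the mouth with 6 mm play all round, the lid's wide disc rests flat on the rim, and the lid's origin is 64 mm above the jar's.
- jar_steel: steel tin, bare at the rim and dark green round the side, full of valve stems, open at the top: round, 46 mm across, 50 mm high, mouth 38 mm across, wall 4 mm. Loose, about 300 g. Origin: centre of the underside, on the bench; z up. With its lid seated, the plug hangs inside the mouth with 6 mm play all round, the lid's wide disc rests flat on the rim, and the lid's origin is 44 mm above the jar's.
- jar_red: small white plastic pot with a red collar at its mouth and a paper label, full of valve caps, open at the top: round, 38 mm across, 56 mm high, mouth 30 mm across, wall 4 mm. Loose, about 200 g. Origin: centre of the underside, on the bench; z up. With its lid seated, the plug hangs inside the mouth with 6 mm play all round, the lid's wide disc rests flat on the rim, and the lid's origin is 50 mm above the jar's.
- nut_cover: orange-yellow plastic lug nut cover standing among the jars, a bystander: 42 mm across the foot, 44 mm high, 30 g. Origin: centre of its foot. (Not listed: a fixed low steel dish with three chrome wheel locks, 104 mm across and 41 mm high, stands about 0.62 to 0.65 m straight ahead of the robot; all other equipment stands farther out, along the back and sides of the bench.)
- hub_brush: hub brush lying among the jars, a bystander: aluminium handle and dark round brush head, 120 mm long along its own x, 26 mm wide and high, 90 g. Origin: under its middle, on the bench.
There are look-alikes about, which are no part of the job. What is shaped like the lid_steel but pink or purple is not meant.

How it is judged:
At the end, for the whole second after the job is handed in: Each lid sits on its own jar: centred within 8 mm, its plug down inside the mouth (height within 3 mm of fully seated), lid and jar upright within 0.1 rad; every jar, the lug nut cover and the hub brush are within 30 mm of where they began; all is released and at rest (slower than 20 mm/s) (horizontal distance between lid_yellow and jar_yellow below 0.008 m and z of lid_yellow in the frame of jar_yellow between 0.053 and 0.059 m and angle between each of lid_yellow, jar_yellow, lid_black, jar_black, lid_steel, jar_steel, lid_red, jar_red's own z axis and vertical below 0.1 rad and distance of each of jar_yellow, jar_black, jar_steel, jar_red, nut_cover, hub_brush from where it was at the start of the episode below 0.03 m and linear speed of each of lid_yellow, jar_yellow, lid_black, jar_black, lid_steel, jar_steel, lid_red, jar_red below 0.02 m/s and horizontal distance between lid_black and jar_black below 0.008 m and z of lid_black in the frame of jar_black between 0.061 and 0.067 m and horizontal distance between lid_steel and jar_steel below 0.008 m and z of lid_steel in the frame of jar_steel between 0.041 and 0.047 m and horizontal distance between lid_red and jar_red below 0.008 m and z of lid_red in the frame of jar_red between 0.047 and 0.053 m); the robot touches nothing.
It fails at once if jar_yellow is knocked over (angle between jar_yellow's own z axis and vertical above 0.6 rad).
It fails at once if jar_black is knocked over (angle between jar_black's own z axis and vertical above 0.6 rad).
It fails at once if jar_steel is knocked over (angle between jar_steel's own z axis and vertical above 0.6 rad).
It fails at once if jar_red is knocked over (angle between jar_red's own z axis and vertical above 0.6 rad).
It also fails if it takes over 106 s, if anything falls off the work surface, if the arm or the gripper's body presses on something with over 40 N, if the wrist force passes 120 N, or if a joint passes its speed limit or range.

### The arm

A 7-joint arm with a two-finger parallel gripper is mounted at the origin on the work surface. World frame = base frame: x ahead of the robot, y to its left, z up, the work surface at z = 0. Lengths are in m, angles in rad, forces in N, time in s.
With the tool pointing down it reaches from about 0.4 to 0.85 m from the base axis. Payload 4.5 kg.
Tool frame: the origin (TCP) lies where the fingers leave the gripper's body, on its centre line; the fingertips stand 64 mm ahead of it and the grasp point (between the pads) lies 45 mm ahead of it; z points along the fingers, y is the direction in which the jaws open and shut (so a half turn about z gives the same grasp; the last joint's range is limited). The gripper opens to 88 mm and grips with 3 to 60 N. Pads are 18 mm wide; open, the fingers measure 123 mm over their backs; the gripper's body (75 mm by 187 mm) begins 45 mm behind the grasp point.
Start: joints at [1.211, 0.689, -0.195, 1.565, 0.157, 0.902, -0.215], TCP at [0.24, -0.577, 0.303] pointing down, gripper open.
Joint ranges: [-3.01, 3.01], [-0.46, 2.08], [-1.47, 1.51], [0.13, 2.56], [-1, 4.14], [0.04, 2.09], [-2.66, 2.66]. Speed limits (rad/s): [2.57, 2.57, 3.14, 3.14, 3.14, 3.14, 3.14].

### API

Orientations are given as a unit quaternion [x, y, z, w].
In Python, from plant import monitor, snapshot, workorder, finder gives the robot as it stands.
- The arm moves only by the tool carry_out, never from a script. Its argument "motion" is one flat list of numbers, 6 for each row, row after row: the shift along the tool's x, y, z in cm, then the turn, a rotation vector about the tool's x, y, z in rad. In form: [x, y, z, rx, ry, rz, x, y, z, rx, ry, rz, ...]. A call has 1 to 8 rows; each row shifts and turns the commanded pose from where the row before left it, along the tool's axes as they then stand; what a row does not reach is not made up. A row lasts 1/8 s, in which the tool goes at most 62.5 mm and 10.7 degrees, less where a joint would pass 70% of its speed; a pose out of reach is approached as far as the arm can. A call with a gripper value outside its range is refused whole. "hand" is the finger opening in cm, from 0 to 8.81, set as the call begins (left out, the last holds). The fingers move at their own pace and stop on an object; "grip_force" is the grip in N (left out, the last holds). Time passes only in rows, so rows that do not move let the fingers close. It gives the time, the measured TCP pose, the force and the opening at its end, in the units of the state.
- monitor.get_state(): the state, without advancing time (a new reading comes with each control period).
- snapshot(name): name is "scene" or "top" or "wrist"; returns a dict with "frame" (480x640x3 uint8, red, green, blue), "range_z" (480x640 float32, m along the optical axis (not along the pixel's ray), 0 where there is no reading), "fx", "fy", "cx", "cy" (pixels), "rvec" (rotation vector, rad) and "tvec" (3), from world to camera coordinates, as OpenCV has them; the wrist camera has in their place "hand_eye" (4x4, takes a point from camera to tool coordinates, whose origin is the TCP and whose axes are the flange's). Camera axes: x right, y down, z forward; pixel columns grow to the right and rows downward; lengths in m; the calibration is good to about 2 mm. A picture is of the moment at which its call begins: read the wrist's pose just before it.
- workorder.finish_job(): hands the job in, once; it reports no verdict.
Trained networks look in a picture, given as the dict that the camera call returned (one of the last four; its "shot" number tells which), for a name from the list of things; names that differ only in an ending like _2 or _b are one class to them, and where a whole thing is asked for, a point or a joint stands for the part that bears it (a point fixed in the world has none). Each returns a list of dicts, best first, with "p" (0 to 1); they miss things now and then, are a little off and sometimes report something else, mostly with a low value. They report only what shows in the picture. A call takes as long as a camera call. They do not tell look-alikes from the thing itself.
- finder.masks_of(picture, thing): "pixels" (480x640 bool, what is visible of it) and "extent" ([left, top, right, bottom] in pixels, round what is visible of it).
The state is a dict: "clock": time; "q": joint angles; "qd": joint speeds; "joint_torque": joint torques, N m; "tool_pos": TCP position; "eef_rot": TCP orientation; "contact_force": force on the tool from outside, world axes, zero at the start; "moment": the same for the moment, N m; "opening": opening from 0.0 (shut) to 1.0 (fully open).
Only numpy, scipy, OpenCV 4.12 (cv2) and the standard library are available. Lean on these libraries where they do the work, as an engineer would, in place of code of your own. Each camera call takes 0.05 s, during which the arm holds its last target. There are 200 camera calls.

## Working session

There is one attempt and no reset: what is moved stays moved. The work goes in short steps, Python scripts to look and compute and a tool call to move; the robot and the scene stay as the last step left them, time stands still between calls to the robot, and variables do not carry over. Pictures are saved under pics/ and viewed, about 12 in all and at most 16, crops included, and the job is handed in when it is done.

Besides the shell and the picture viewer there is one more tool, called after "Call:" by a JSON object that holds its "api" and its "payload", one argument or row to a line. carry_out: Moves the arm, as the interface text tells. Its arguments: {"type":"object","properties":{"motion":{"type":"array"},"hand":{"type":"number"},"grip_force":{"type":"number"}},"required":["motion"]}

```bash
ls; mkdir -p pics
cat > h.py <<'E'
import numpy as np, cv2
from scipy.spatial.transform import Rotation as R
from plant import monitor, snapshot, workorder, finder
def world(p, st=None):
    z=p["range_z"]; v,u=np.mgrid[:480,:640]
    c=np.stack([(u-p["cx"])/p["fx"]*z,(v-p["cy"])/p["fy"]*z,z],-1)
    if "hand_eye" in p:
        H=np.array(p["hand_eye"]); t=c@H[:3,:3].T+H[:3,3]
        w=t@R.from_quat(st["eef_rot"]).as_matrix().T+np.array(st["tool_pos"])
    else:
        M=R.from_rotvec(np.ravel(p["rvec"])).as_matrix(); w=(c-np.ravel(p["tvec"]))@M
    w[z<=0]=np.nan
    return w
def save(p,n,crop=None,scale=1):
    im=p["frame"][...,::-1]
    if crop: l,t,r,b=crop; im=im[t:b,l:r]
    cv2.imwrite(f"pics/{n}.png",cv2.resize(im,None,fx=scale,fy=scale,interpolation=cv2.INTER_CUBIC))
E
python3 - <<'E'
from h import *
s=monitor.get_state(); print(s["clock"],s["tool_pos"],s["eef_rot"],s["opening"])
pt=snapshot("top"); ps=snapshot("scene")
save(pt,"top0");save(ps,"scene0")
for p,nm in((pt,"top"),(ps,"scene")):
  w=world(p)
  for n in["lid_yellow","lid_black","lid_steel","lid_red","jar_yellow","jar_black","jar_steel","jar_red","nut_cover","hub_brush"]:
    for d in finder.masks_of(p,n)[:3]:
        q=w[d["pixels"]]; q=q[~np.isnan(q[:,0])]
        if len(q)==0: continue
        zt=np.percentile(q[:,2],97); a=q[q[:,2]>zt-.006]
        print(nm,n,round(d["p"],2),np.round(d["extent"]),"ztop %.3f"%zt,"mid",np.round((a.min(0)+a.max(0))/2,3)[:2],"size",np.round(np.ptp(a,axis=0),3)[:2])
E
```

```text
pics
0.0 [ 0.23956889 -0.57671509  0.30193551] [ 9.80670597e-01  1.95663949e-01 -2.61623657e-04 -8.55273183e-04] 1.0023930517307267
top lid_yellow 0.81 [400. 219. 430. 244.] ztop 0.032 mid [ 0.608 -0.185] size [0.012 0.044]
top lid_black 0.74 [403. 217. 432. 240.] ztop 0.055 mid [ 0.618 -0.181] size [0.025 0.043]
top lid_steel 0.79 [464. 178. 486. 208.] ztop 0.025 mid [ 0.706 -0.299] size [0.049 0.048]
top lid_steel 0.79 [411. 272. 439. 294.] ztop 0.025 mid [ 0.526 -0.204] size [0.048 0.049]
top lid_steel 0.73 [407. 214. 433. 235.] ztop 0.069 mid [ 0.623 -0.181] size [0.033 0.041]
top lid_red 0.6 [414. 206. 438. 231.] ztop 0.091 mid [ 0.631 -0.185] size [0.043 0.041]
top jar_yellow 0.96 [311. 285. 347. 325.] ztop 0.064 mid [ 0.472 -0.023] size [0.059 0.06 ]
top jar_black 0.95 [439. 320. 483. 349.] ztop 0.072 mid [ 0.435 -0.253] size [0.052 0.055]
top jar_steel 0.87 [222. 194. 248. 228.] ztop 0.052 mid [0.647 0.155] size [0.043 0.045]
top jar_steel 0.2 [378. 280. 397. 347.] ztop 0.027 mid [ 0.468 -0.129] size [0.117 0.034]
top nut_cover 0.61 [243. 271. 268. 293.] ztop 0.045 mid [0.516
[... 889 characters left out ...]
0. 184. 332.] ztop 0.069 mid [ 0.437 -0.25 ] size [0.056 0.054]
scene jar_steel 0.68 [340. 160. 360. 188.] ztop 0.056 mid [0.439 0.248] size [0.037 0.04 ]
scene jar_steel 0.58 [394. 218. 424. 252.] ztop 0.050 mid [0.65  0.157] size [0.046 0.047]
scene jar_red 0.83 [338. 156. 360. 188.] ztop 0.056 mid [0.439 0.248] size [0.037 0.04 ]
scene jar_red 0.25 [332. 208. 350. 234.] ztop 0.043 mid [0.521 0.11 ] size [0.023 0.025]
scene nut_cover 0.71 [330. 209. 352. 236.] ztop 0.043 mid [0.521 0.11 ] size [0.023 0.025]
scene nut_cover 0.18 [266. 326. 299. 350.] ztop 0.067 mid [ 0.638 -0.185] size [0.041 0.043]
scene hub_brush 0.93 [203. 266. 268. 298.] ztop 0.025 mid [ 0.471 -0.127] size [0.117 0.033]
```

View pics/top0.png

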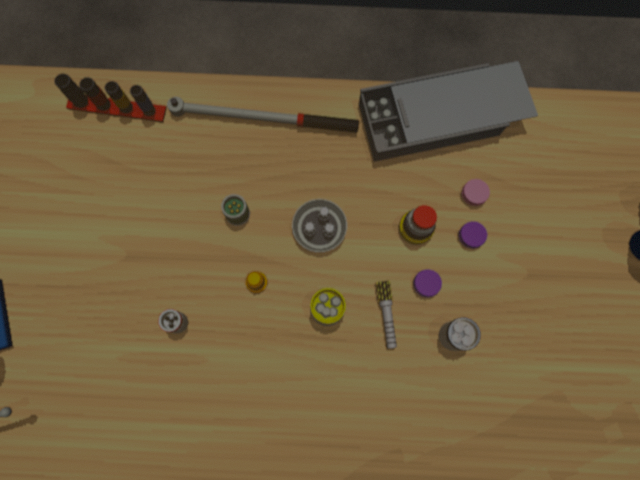

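View pics/scene0.png

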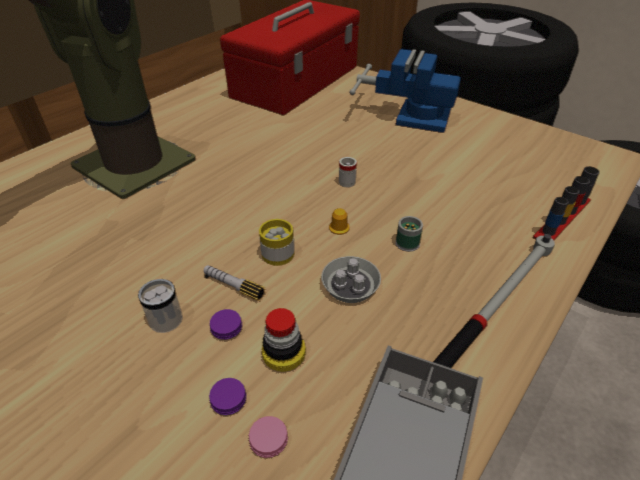

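Yellow, black, steel and red lids are stacked at about (420,222) in the top view. The pink lid at (476,192) and the purple ones at (473,235) and (428,283) are loose look-alikes. The real steel lid is the bare-metal one in the stack. jar_red is the white pot at (172,321) and jar_steel the green tin at (234,208).

Call:
{"api": "carry_out", "payload": {
  "motion": [0, 0, 0, 0, 0, 0.1313, 0, 0, 0, 0, 0, 0.1313, 0, 0, 0, 0, 0, 0.1313, 3.9, -3.9, 0, 0, 0, 0, 3.9, -3.9, 0, 0, 0, 0, 3.9, -3.9, 0, 0, 0, 0, 3.9, -3.9, 0, 0, 0, 0, 3.9, -3.9, 0, 0, 0, 0],
  "hand": 8.0,
  "grip_force": 12
}}

```text
clock: 2.1
tool_pos: [0.4361, -0.3809, 0.3029]
eef_rot: [1.0, -0.0, 0.0, 0.0]
contact_force: [0.7, 0.5, -0.5]
opening: 0.909
```

Call:
{"api": "carry_out", "payload": {
  "motion": [3.9, -3.9, 0, 0, 0, 0, 3.9, -3.9, 0, 0, 0, 0, 3.9, -3.9, 0, 0, 0, 0, 2, -3.9, 0, 0, 0, 0, 0, -2, 0, 0, 0, 0, 0, 0, 0, 0, 0, 0]
}}

```text
clock: 2.85
tool_pos: [0.571, -0.2055, 0.3027]
eef_rot: [1.0, 0.001, -0.001, -0.0]
contact_force: [-0.4, -0.4, 0.4]
opening: 0.913
```

Run:
```python
from h import *
s=monitor.get_state(); print(s["clock"],s["tool_pos"],s["eef_rot"],np.round(s["q"],2)); p=snapshot("wrist"); save(p,"w1"); print(np.round(p["hand_eye"],3),p["fx"])
w=world(p,s)
for n in["lid_yellow","lid_black","lid_steel","lid_red"]:
    for d in finder.masks_of(p,n)[:3]:
        q=w[d["pixels"]]; q=q[~np.isnan(q[:,0])]
        if len(q)==0: continue
        zt=np.percentile(q[:,2],97); a=q[q[:,2]>zt-.006]
        print(n,round(d["p"],2),np.round(d["extent"]),"ztop %.3f"%zt,"mid",np.round((a.min(0)+a.max(0))/2,3)[:2],"size",np.round(np.ptp(a,axis=0),3)[:2])
```

```text
2.85 [ 0.5710341  -0.20546905  0.30269747] [ 9.99999454e-01  8.24484028e-04 -6.41828070e-04 -1.91778220e-05] [ 0.28  0.66 -0.02  1.63  0.02  0.85 -1.32]
[[ 0.001 -0.963 -0.269  0.069]
 [ 1.     0.001  0.    -0.001]
 [-0.    -0.269  0.963 -0.081]
 [ 0.     0.     0.     1.   ]] 381.84702256029834
lid_yellow 0.67 [262. 109. 334. 180.] ztop 0.034 mid [ 0.637 -0.19 ] size [0.051 0.03 ]
lid_black 0.86 [269. 111. 331. 179.] ztop 0.045 mid [ 0.633 -0.187] size [0.056 0.052]
lid_steel 0.92 [262. 116. 325. 180.] ztop 0.085 mid [ 0.634 -0.186] size [0.038 0.036]
lid_steel 0.91 [296. 230. 343. 279.] ztop 0.023 mid [ 0.528 -0.203] size [0.05  0.049]
lid_steel 0.73 [  3. 240.  44. 288.] ztop 0.039 mid [0.516 0.102] size [0.028 0.015]
lid_red 0.97 [267. 119. 321. 175.] ztop 0.089 mid [ 0.632 -0.183] size [0.041 0.04 ]
```

Call:
{"api": "carry_out", "payload": {
  "motion": [3, -1.1, 3, 0, 0, 0, 3.1, -1.1, 3, 0, 0, 0, 0, 0, 4, 0, 0, 0, 0, 0, 3, 0, 0, 0, 0, 0, 2, 0, 0, 0, 0, 0, 1, 0, 0, 0, 0, 0, 1, 0, 0, 0, 0, 0, 0, 0, 0, 0]
}}

```text
clock: 4.1
tool_pos: [0.6329, -0.1843, 0.1327]
eef_rot: [1.0, -0.0, -0.0, 0.0]
contact_force: [-1.1, 0.0, 0.3]
opening: 0.907
```

Run:
```python
from h import *
s=monitor.get_state(); print(s["tool_pos"]); p=snapshot("scene"); save(p,"s2",(200,200,400,400),3)
```

```text
[ 0.63287254 -0.18429754  0.13272059]
```

View pics/s2.png

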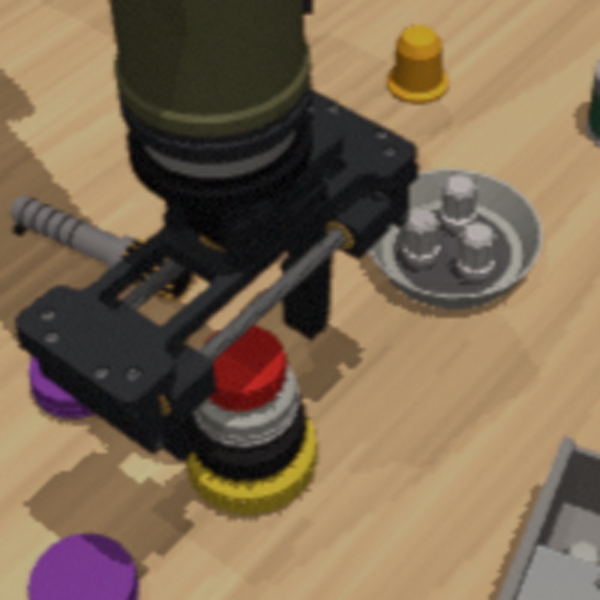

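The red lid at crop (245,365) sits between the open fingers, clear of the steel lid. Next I close and lift it.

Call:
{"api": "carry_out", "payload": {
  "motion": [0, 0, 0, 0, 0, 0, 0, 0, 0, 0, 0, 0, 0, 0, 0, 0, 0, 0, 0, 0, 0, 0, 0, 0, 0, 0, 0, 0, 0, 0, 0, 0, 0, 0, 0, 0],
  "hand": 3.2,
  "grip_force": 10
}}

```text
clock: 4.9
tool_pos: [0.6329, -0.1842, 0.1328]
eef_rot: [1.0, -0.0, 0.0, 0.0]
contact_force: [-0.3, 0.1, 1.9]
opening: 0.471
```

Call:
{"api": "carry_out", "payload": {
  "motion": [0, 0, -1, 0, 0, 0, 0, 0, -3, 0, 0, 0, 0, 0, -4, 0, 0, 0, -2.54, -4.32, -3.7, 0, 0, 0, -2.54, -4.32, 0, 0, 0, 0, -2.54, -4.32, 0, 0, 0, 0, -2.54, -4.32, 0, 0, 0, 0, -2.54, -4.32, 0, 0, 0, 0]
}}

```text
clock: 5.9
tool_pos: [0.5052, 0.0331, 0.2505]
eef_rot: [1.0, -0.0, 0.001, -0.0]
contact_force: [0.3, -0.4, -0.6]
opening: 0.473
```

Call:
{"api": "carry_out", "payload": {
  "motion": [-2.54, -4.32, 0, 0, 0, 0, -2.54, -4.32, 0, 0, 0, 0, -2.54, -4.32, 0, 0, 0, 0, -2.54, -4.32, 0, 0, 0, 0, -2.54, -4.32, 0, 0, 0, 0, 0, 0, 0, 0, 0, 0, 0, 0, 0, 0, 0, 0]
}}

```text
clock: 6.78
tool_pos: [0.3792, 0.2475, 0.2501]
eef_rot: [1.0, -0.0, 0.0, 0.0]
contact_force: [-0.0, -0.6, 0.3]
opening: 0.477
```

```bash
cat >> h.py <<'E'
from scipy.optimize import least_squares
def circ(pts,r0):
    """rim centre: min enclosing circle of points"""
    (cx,cy),r=cv2.minEnclosingCircle(pts[:,:2].astype(np.float32)); return round(cx,4),round(cy,4),round(r,4)
def look(cam,zwin,ctr,rad,name=None,crop=None,scale=1):
    s=monitor.get_state(); p=snapshot(cam); w=world(p,s)
    m=(w[...,2]>zwin[0])&(w[...,2]<zwin[1])&(np.hypot(w[...,0]-ctr[0],w[...,1]-ctr[1])<rad)
    m=cv2.morphologyEx(m.astype(np.uint8),cv2.MORPH_OPEN,np.ones((2,2)))>0
    q=w[m]
    print(cam,np.round(s["tool_pos"],4),np.round(s["opening"],3),"n",len(q),"circ",circ(q,0) if len(q)>5 else None,"mid",np.round((q.min(0)+q.max(0))/2,4) if len(q) else None,"z med",np.round(np.median(q[:,2]),4) if len(q) else None)
    if name: save(p,name,crop,scale)
    return p,w,s
E
python3 - <<'E'
from h import *
print(np.round(monitor.get_state()["q"],2))
look("wrist",(.05,.062),(.439,.248),.03,"w3")
look("scene",(.05,.062),(.439,.248),.03)
look("top",(.05,.062),(.439,.248),.03)
E
```

```text
[-0.74  0.57  0.09  2.13 -0.11  0.44 -2.14]
wrist [0.3792 0.2475 0.2501] 0.477 n 1031 circ (0.4319, 0.2461, 0.023) mid [nan nan nan] z med nan
scene [0.3796 0.2468 0.25  ] 0.471 n 110 circ (0.4225, 0.2827, 0.0577) mid [0.4301 0.2826 0.0277] z med 0.0519
top [0.3797 0.2465 0.2499] 0.471 n 145 circ (0.4163, 0.2151, 0.0547) mid [0.4296 0.2151 0.1476] z med 0.055
```

View pics/w3.png

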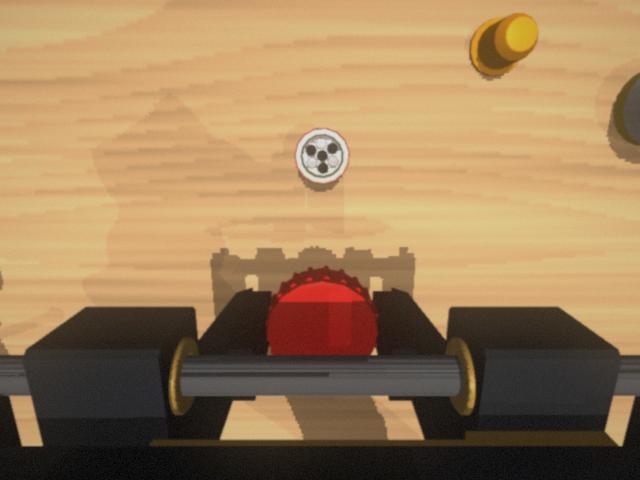

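The white pot's mouth is at (322,156), straight ahead of the held red lid at (322,320).

```bash
sed -i 's/np.ones((2,2)))>0/np.ones((3,3)))\&m/; s/m=cv2.morphologyEx(m.astype/m=cv2.morphologyEx(m.astype/' h.py; sed -i 's/np.ones((3,3)))&m/np.ones((3,3)))*m>0/' h.py
python3 - <<'E'
from h import *
p,w,s=look("wrist",(.05,.062),(.439,.248),.028)
look("scene",(.05,.062),(.439,.248),.028)
# held lid top
t=np.array(s["tool_pos"])
for z0 in(.196,.2,.204,.208,.212):
    m=(abs(w[...,2]-z0)<.002)&(np.hypot(w[...,0]-t[0],w[...,1]-t[1])<.035)&(p["frame"][...,0]>90)&(p["frame"][...,1]<70)
    q=w[m]; print(z0,m.sum(),q[:,0].max()-t[0] if len(q) else 0,(q[:,1].min()+q[:,1].max())/2-t[1] if len(q) else 0)
E
```

```text
wrist [0.3798 0.2465 0.2499] 0.475 n 1032 circ (0.4361, 0.248, 0.0196) mid [0.436  0.2482 0.0539] z med 0.0552
scene [0.3797 0.2466 0.2498] 0.474 n 77 circ (0.4381, 0.2468, 0.0202) mid [0.4383 0.2461 0.0541] z med 0.0542
0.196 313 0.021375353961960886 0.0005721145752489998
0.2 386 0.021350931295659792 0.0004273116516207709
0.204 7083 0.02111517817230918 0.00043803312080697987
0.208 54 0.018122031598007016 0.00029414011624209757
0.212 0 0 0
```

Call:
{"api": "carry_out", "payload": {
  "motion": [2.8, -0.1, 0, 0, 0, 0, 2.9, 0, 2, 0, 0, 0, 0, 0, 4, 0, 0, 0, 0, 0, 4, 0, 0, 0, 0, 0, 2, 0, 0, 0, 0, 0, 0.7, 0, 0, 0, 0, 0, 0.4, 0, 0, 0, 0, 0, 0, 0, 0, 0]
}}

```text
clock: 8.02
tool_pos: [0.4363, 0.2488, 0.1192]
eef_rot: [1.0, -0.0, 0.0, -0.0]
contact_force: [0.0, 0.4, 0.0]
opening: 0.475
```

Run:
```python
from h import *
s=monitor.get_state();print(s["tool_pos"],s["contact_force"])
save(snapshot("scene"),"s4",(290,110,410,220),5)
```

```text
[0.43630642 0.24882284 0.1192091 ] [2.78139793e-04 3.80547964e-01 4.72250834e-02]
```

View pics/s4.png

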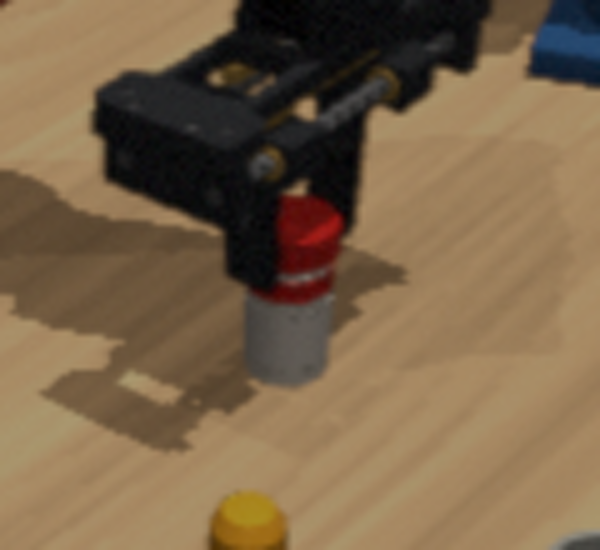

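The red lid is over the pot at crop (305,250), with about 2 mm left to go. I lower it, release and return to the stack.

Call:
{"api": "carry_out", "payload": {
  "motion": [0, 0, 0.2, 0, 0, 0, 0, 0, 0, 0, 0, 0]
}}

```text
clock: 8.32
tool_pos: [0.436, 0.2489, 0.117]
eef_rot: [1.0, 0.0, 0.0, -0.0]
contact_force: [-0.2, 0.4, -0.8]
opening: 0.475
```

Call:
{"api": "carry_out", "payload": {
  "motion": [0, 0, 0, 0, 0, 0, 0, 0, 0, 0, 0, 0, 0, 0, 0, 0, 0, 0, 0, 0, -2, 0, 0, 0, 0, 0, -5, 0, 0, 0, 1.34, 4.38, -3, 0, 0, 0, 1.34, 4.38, -3, 0, 0, 0],
  "hand": 8.0
}}

```text
clock: 9.2
tool_pos: [0.4629, 0.1606, 0.2479]
eef_rot: [1.0, 0.001, 0.0, -0.0]
contact_force: [1.2, -0.2, -0.0]
opening: 0.91
```

Call:
{"api": "carry_out", "payload": {
  "motion": [1.34, 4.38, 0, 0, 0, 0, 1.34, 4.38, 0, 0, 0, 0, 1.34, 4.38, 0, 0, 0, 0, 1.34, 4.38, 0, 0, 0, 0, 1.34, 4.38, 0, 0, 0, 0, 1.34, 4.38, 0, 0, 0, 0, 1.34, 4.38, 0, 0, 0, 0, 1.34, 4.38, 0, 0, 0, 0]
}}

```text
clock: 10.2
tool_pos: [0.5699, -0.1906, 0.2466]
eef_rot: [1.0, -0.0, -0.0, -0.0]
contact_force: [1.0, 0.4, -0.4]
opening: 0.906
```

Call:
{"api": "carry_out", "payload": {
  "motion": [0, 0, 0, 0, 0, 0]
}}

```text
clock: 10.32
tool_pos: [0.5696, -0.1943, 0.2465]
eef_rot: [1.0, -0.004, 0.0, 0.002]
contact_force: [-0.1, 0.8, -0.2]
opening: 0.91
```

Run:
```python
from h import *
look("wrist",(.06,.075),(.633,-.185),.04)
look("scene",(.06,.075),(.633,-.185),.04)
look("scene",(.065,.08),(.438,.248),.04)
look("top",(.065,.08),(.438,.248),.04)
```

```text
wrist [ 0.5696 -0.1943  0.2465] 0.91 n 4399 circ (0.6322, -0.1825, 0.025) mid [ 0.632  -0.1827  0.0647] z med 0.0655
scene [ 0.5694 -0.1911  0.2464] 0.905 n 781 circ (0.6332, -0.1822, 0.0258) mid [ 0.633  -0.1823  0.0641] z med 0.0648
scene [ 0.5694 -0.1889  0.2464] 0.909 n 199 circ (0.4378, 0.2487, 0.0222) mid [0.437  0.2487 0.0697] z med 0.0709
top [ 0.5695 -0.1878  0.2465] 0.905 n 508 circ (0.4349, 0.2471, 0.0219) mid [0.435  0.2469 0.0707] z med 0.0721
```

The red lid reads a top height of about 71–72 mm, which is seated. Next is the steel lid.

Call:
{"api": "carry_out", "payload": {
  "motion": [3.1, -0.5, 2, 0, 0, 0, 3.2, 0, 4, 0, 0, 0, 0, 0, 4, 0, 0, 0, 0, 0, 2, 0, 0, 0, 0, 0, 1, 0, 0, 0, 0, 0, 0.5, 0, 0, 0, 0, 0, 0, 0, 0, 0]
}}

```text
clock: 11.4
tool_pos: [0.6332, -0.1844, 0.1126]
eef_rot: [1.0, -0.0, 0.001, 0.0]
contact_force: [-0.2, 0.7, 1.4]
opening: 0.909
```

Call:
{"api": "carry_out", "payload": {
  "motion": [0, 0, 0, 0, 0, 0, 0, 0, 0, 0, 0, 0, 0, 0, 0, 0, 0, 0, 0, 0, 0, 0, 0, 0, 0, 0, 0, 0, 0, 0],
  "hand": 4.0,
  "grip_force": 15
}}

```text
clock: 12.02
tool_pos: [0.633, -0.1842, 0.112]
eef_rot: [1.0, -0.0, 0.0, 0.0]
contact_force: [-0.4, -0.2, 2.9]
opening: 0.562
```

Call:
{"api": "carry_out", "payload": {
  "motion": [0, 0, -1, 0, 0, 0, 0, 0, -3, 0, 0, 0, 0, 0, -4, 0, 0, 0, -0.55, -4.25, -3, 0, 0, 0, -0.55, -4.25, -2.8, 0, 0, 0, -0.55, -4.25, 0, 0, 0, 0, -0.55, -4.25, 0, 0, 0, 0, -0.55, -4.25, 0, 0, 0, 0]
}}

```text
clock: 13.02
tool_pos: [0.6051, 0.0297, 0.2504]
eef_rot: [1.0, -0.0, 0.0, -0.0]
contact_force: [0.3, -0.7, -0.5]
opening: 0.562
```

Call:
{"api": "carry_out", "payload": {
  "motion": [-0.55, -4.25, 0, 0, 0, 0, -0.55, -4.25, 0, 0, 0, 0, -0.55, -4.25, 0, 0, 0, 0, 0, 0, 0, 0, 0, 0, 0, 0, 0, 0, 0, 0, 0, 0, 0, 0, 0, 0]
}}

```text
clock: 13.78
tool_pos: [0.5893, 0.1537, 0.2499]
eef_rot: [1.0, -0.001, 0.0, 0.001]
contact_force: [0.3, -1.2, -1.8]
opening: 0.565
```

Run:
```python
from h import *
p,w,s=look("wrist",(.044,.056),(.649,.156),.035,"w5")
look("scene",(.044,.056),(.649,.156),.035)
t=np.array(s["tool_pos"])
for z0 in(.196,.2,.204,.208):
    m=(abs(w[...,2]-z0)<.002)&(np.hypot(w[...,0]-t[0],w[...,1]-t[1])<.035)&(abs(w[...,1]-t[1])<.024)
    q=w[m]; print(z0,m.sum(),q[:,0].max()-t[0] if len(q) else 0)
```

```text
wrist [0.5893 0.1537 0.2499] 0.565 n 1063 circ (0.648, 0.1576, 0.023) mid [0.6482 0.1578 0.0478] z med 0.0493
scene [0.5893 0.1539 0.2498] 0.56 n 144 circ (0.6496, 0.1585, 0.0242) mid [0.6488 0.1588 0.0477] z med 0.0481
0.196 542 0.024827145426804864
0.2 560 0.024583890060022595
0.204 9286 0.024123508533863025
0.208 0 0
```

View pics/w5.png

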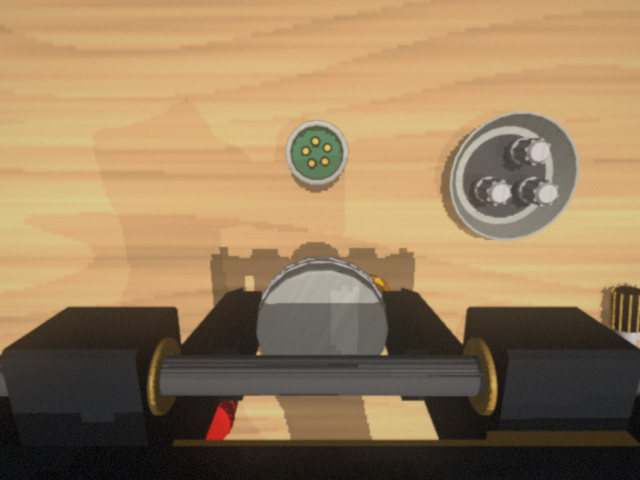

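The tin's mouth is at (317,153) and the steel lid is held level at (322,310).

Call:
{"api": "carry_out", "payload": {
  "motion": [2.9, -0.35, 0, 0, 0, 0, 3.0, 0, 3, 0, 0, 0, 0, 0, 4, 0, 0, 0, 0, 0, 4, 0, 0, 0, 0, 0, 1.6, 0, 0, 0, 0, 0, 0.7, 0, 0, 0, 0, 0, 0.4, 0, 0, 0, 0, 0, 0, 0, 0, 0]
}}

```text
clock: 14.88
tool_pos: [0.6487, 0.159, 0.1138]
eef_rot: [1.0, -0.0, 0.001, 0.0]
contact_force: [1.0, -0.5, -0.3]
opening: 0.563
```

Call:
{"api": "carry_out", "payload": {
  "motion": [0, 0, 0, 0, 0, 0]
}}

```text
clock: 15.0
tool_pos: [0.6486, 0.1591, 0.1137]
eef_rot: [1.0, -0.0, 0.001, 0.0]
contact_force: [0.1, -1.7, -0.6]
opening: 0.564
```

Run:
```python
from h import *
s=monitor.get_state();print(s["tool_pos"],s["contact_force"])
save(snapshot("scene"),"s6",(350,160,470,270),5)
```

```text
[0.64856805 0.15907558 0.11371223] [ 0.13610548 -1.73021028 -0.58339254]
```

View pics/s6.png

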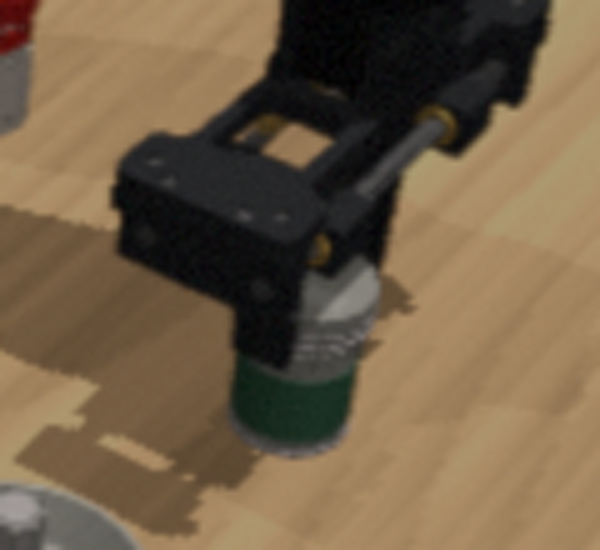

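The steel lid is over the tin at crop (335,330). I lower 2 mm, release and return to the stack.

Call:
{"api": "carry_out", "payload": {
  "motion": [0, 0, 0.2, 0, 0, 0, 0, 0, 0, 0, 0, 0]
}}

```text
clock: 15.3
tool_pos: [0.6485, 0.1589, 0.112]
eef_rot: [1.0, -0.0, 0.001, 0.0]
contact_force: [-1.3, -2.2, 6.2]
opening: 0.565
```

Call:
{"api": "carry_out", "payload": {
  "motion": [0, 0, 0, 0, 0, 0, 0, 0, 0, 0, 0, 0, 0, 0, 0, 0, 0, 0, 0, 0, -2, 0, 0, 0, 0, 0, -5, 0, 0, 0, -0.95, 4.34, -3.5, 0, 0, 0, -0.95, 4.34, -3.2, 0, 0, 0, -0.95, 4.34, 0, 0, 0, 0],
  "hand": 8.0
}}

```text
clock: 16.3
tool_pos: [0.621, 0.0278, 0.2522]
eef_rot: [1.0, -0.0, 0.004, -0.0]
contact_force: [0.5, -1.1, 0.3]
opening: 0.901
```

Call:
{"api": "carry_out", "payload": {
  "motion": [-0.95, 4.34, 0, 0, 0, 0, -0.95, 4.34, 0, 0, 0, 0, -0.95, 4.34, 0, 0, 0, 0, -0.95, 4.34, 0, 0, 0, 0, -0.95, 4.34, 0, 0, 0, 0, 0, 0, 0, 0, 0, 0, 0, 0, 0, 0, 0, 0]
}}

```text
clock: 17.18
tool_pos: [0.5723, -0.1873, 0.2487]
eef_rot: [1.0, 0.0, 0.001, -0.0]
contact_force: [0.4, 0.2, 0.9]
opening: 0.907
```

Run:
```python
from h import *
look("wrist",(.038,.05),(.633,-.185),.045)
look("scene",(.038,.05),(.633,-.185),.045)
look("scene",(.059,.073),(.649,.1575),.04)
look("top",(.059,.073),(.649,.1575),.04)
```

```text
wrist [ 0.5723 -0.1873  0.2487] 0.907 n 5010 circ (0.633, -0.1838, 0.0296) mid [ 0.6327 -0.184   0.0429] z med 0.0435
scene [ 0.5725 -0.1864  0.2485] 0.907 n 1015 circ (0.634, -0.1833, 0.0299) mid [ 0.6346 -0.1833  0.0423] z med 0.0428
scene [ 0.5725 -0.186   0.2483] 0.907 n 412 circ (0.6488, 0.1601, 0.0268) mid [0.6494 0.16   0.0636] z med 0.0649
top [ 0.5725 -0.186   0.2481] 0.909 n 588 circ (0.6468, 0.1571, 0.0252) mid [0.6468 0.1567 0.0649] z med 0.0662
```

Call:
{"api": "carry_out", "payload": {
  "motion": [3, -0.2, 2, 0, 0, 0, 3.1, 0, 4, 0, 0, 0, 0, 0, 5, 0, 0, 0, 0, 0, 3, 0, 0, 0, 0, 0, 1.2, 0, 0, 0, 0, 0, 0.5, 0, 0, 0, 0, 0, 0, 0, 0, 0]
}}

```text
clock: 18.25
tool_pos: [0.6335, -0.1859, 0.0917]
eef_rot: [1.0, 0.0, 0.001, 0.0]
contact_force: [1.1, -0.7, 0.4]
opening: 0.91
```

Call:
{"api": "carry_out", "payload": {
  "motion": [0, 0, 0, 0, 0, 0, 0, 0, 0, 0, 0, 0, 0, 0, 0, 0, 0, 0, 0, 0, 0, 0, 0, 0],
  "hand": 4.8,
  "grip_force": 12
}}

```text
clock: 18.75
tool_pos: [0.6333, -0.186, 0.0915]
eef_rot: [1.0, -0.0, 0.001, 0.0]
contact_force: [-0.8, 0.1, 4.9]
opening: 0.653
```

Call:
{"api": "carry_out", "payload": {
  "motion": [0, 0, -1, 0, 0, 0, 0, 0, -3, 0, 0, 0, 0, 0, -5, 0, 0, 0, -4.28, 1.1, -4, 0, 0, 0, -4.28, 1.1, -2.9, 0, 0, 0, -4.28, 1.1, 0, 0, 0, 0, -4.28, 1.1, 0, 0, 0, 0, -4.28, 1.1, 0, 0, 0, 0]
}}

```text
clock: 19.75
tool_pos: [0.4174, -0.2413, 0.2503]
eef_rot: [1.0, -0.0, 0.0, 0.0]
contact_force: [0.1, -0.3, -0.5]
opening: 0.65
```

Call:
{"api": "carry_out", "payload": {
  "motion": [-4.28, 1.1, 0, 0, 0, 0, 0, 0, 0, 0, 0, 0, 0, 0, 0, 0, 0, 0, 0, 0, 0, 0, 0, 0]
}}

```text
clock: 20.25
tool_pos: [0.3776, -0.2516, 0.2499]
eef_rot: [1.0, 0.001, 0.001, 0.0]
contact_force: [0.1, 0.9, 0.3]
opening: 0.658
```

Run:
```python
from h import *
p,w,s=look("wrist",(.063,.076),(.436,-.252),.038,"w7")
look("scene",(.063,.076),(.436,-.252),.038)
t=np.array(s["tool_pos"])
for z0 in(.194,.198,.202,.206):
    m=(abs(w[...,2]-z0)<.002)&(np.hypot(w[...,0]-t[0],w[...,1]-t[1])<.038)&(abs(w[...,1]-t[1])<.027)
    q=w[m]; print(z0,m.sum(),q[:,0].max()-t[0] if len(q) else 0)
```

```text
wrist [ 0.3776 -0.2516  0.2499] 0.658 n 1755 circ (0.4354, -0.2512, 0.0276) mid [ 0.4355 -0.2513  0.0673] z med 0.0691
scene [ 0.3774 -0.2515  0.2498] 0.65 n 353 circ (0.4374, -0.2507, 0.0281) mid [ 0.4374 -0.2507  0.0673] z med 0.068
0.194 350 0.029452601170267823
0.198 535 0.02959491804934211
0.202 12432 0.029198473915598044
0.206 1 0.0015976322297731604
```

View pics/w7.png

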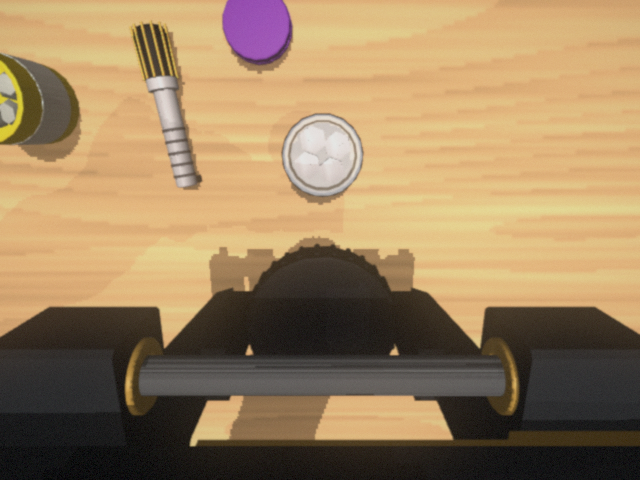

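The clear jar is at (322,155), in line with the held black lid.

Call:
{"api": "carry_out", "payload": {
  "motion": [2.9, 0, 0, 0, 0, 0, 2.95, 0, 2, 0, 0, 0, 0, 0, 4, 0, 0, 0, 0, 0, 3, 0, 0, 0, 0, 0, 1.5, 0, 0, 0, 0, 0, 0.6, 0, 0, 0, 0, 0, 0.4, 0, 0, 0, 0, 0, 0, 0, 0, 0]
}}

```text
clock: 21.35
tool_pos: [0.4349, -0.2521, 0.1353]
eef_rot: [1.0, -0.0, 0.001, 0.0]
contact_force: [-0.8, 0.3, 1.0]
opening: 0.654
```

Call:
{"api": "carry_out", "payload": {
  "motion": [0, 0, 0.1, 0, 0, 0, 0, 0, 0, 0, 0, 0]
}}

```text
clock: 21.6
tool_pos: [0.4347, -0.252, 0.1341]
eef_rot: [1.0, -0.0, 0.0, 0.0]
contact_force: [-0.2, -0.1, 0.5]
opening: 0.656
```

Run:
```python
from h import *
s=monitor.get_state();print(s["tool_pos"],s["contact_force"])
save(snapshot("scene"),"s8",(100,220,240,350),4)
```

```text
[ 0.43473752 -0.25198114  0.134116  ] [-0.2226897  -0.07329656  0.50414935]
```

View pics/s8.png

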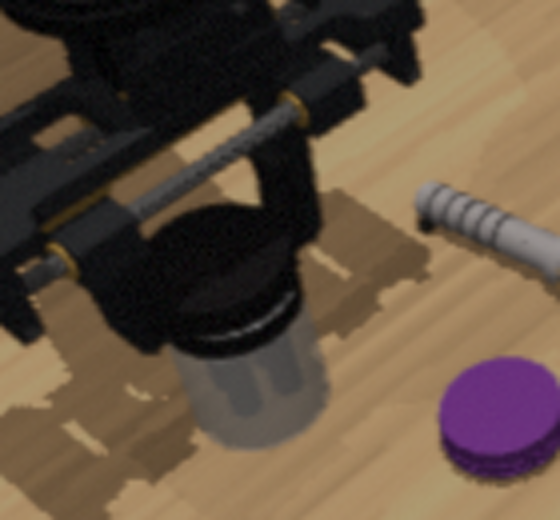

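The black lid is level over the clear jar at crop (225,290). I lower 1 mm, release and go back for the yellow lid.

Call:
{"api": "carry_out", "payload": {
  "motion": [0, 0, 0.1, 0, 0, 0, 0, 0, 0, 0, 0, 0]
}}

```text
clock: 21.9
tool_pos: [0.4347, -0.252, 0.1334]
eef_rot: [1.0, -0.0, 0.0, 0.0]
contact_force: [-1.0, 0.5, 6.8]
opening: 0.656
```

Call:
{"api": "carry_out", "payload": {
  "motion": [0, 0, 0, 0, 0, 0, 0, 0, 0, 0, 0, 0, 0, 0, 0, 0, 0, 0, 0, 0, -2, 0, 0, 0, 0, 0, -5, 0, 0, 0, 3.45, -1.6, -4, 0, 0, 0, 3.45, -1.6, -0.6, 0, 0, 0, 3.45, -1.6, 0, 0, 0, 0],
  "hand": 8.2
}}

```text
clock: 22.9
tool_pos: [0.5393, -0.2036, 0.2499]
eef_rot: [1.0, -0.0, 0.001, 0.0]
contact_force: [-0.3, 0.0, -0.2]
opening: 0.93
```

Call:
{"api": "carry_out", "payload": {
  "motion": [3.45, -1.6, 0, 0, 0, 0, 0, 0, 0, 0, 0, 0, 0, 0, 0, 0, 0, 0]
}}

```text
clock: 23.28
tool_pos: [0.5715, -0.1884, 0.2483]
eef_rot: [1.0, -0.0, -0.001, 0.0]
contact_force: [-0.5, 0.3, 0.3]
opening: 0.931
```

Run:
```python
from h import *
look("wrist",(.016,.028),(.633,-.185),.045)
look("scene",(.016,.028),(.633,-.185),.045)
look("scene",(.079,.093),(.436,-.251),.045)
look("top",(.079,.093),(.436,-.251),.045)
```

```text
wrist [ 0.5715 -0.1884  0.2483] 0.931 n 5655 circ (0.6337, -0.1833, 0.0336) mid [ 0.6335 -0.1832  0.021 ] z med 0.0215
scene [ 0.5712 -0.1889  0.2484] 0.931 n 1306 circ (0.6353, -0.1821, 0.0343) mid [ 0.6346 -0.1829  0.0201] z med 0.0209
scene [ 0.5712 -0.189   0.2485] 0.927 n 923 circ (0.4359, -0.2505, 0.0299) mid [ 0.4358 -0.2505  0.0835] z med 0.0848
top [ 0.5713 -0.189   0.2487] 0.925 n 1008 circ (0.4336, -0.2528, 0.0298) mid [ 0.4331 -0.2527  0.0847] z med 0.0863
```

Call:
{"api": "carry_out", "payload": {
  "motion": [3.1, -0.55, 3, 0, 0, 0, 3.2, 0, 4, 0, 0, 0, 0, 0, 5, 0, 0, 0, 0, 0, 3.5, 0, 0, 0, 0, 0, 1.5, 0, 0, 0, 0, 0, 0.7, 0, 0, 0, 0, 0, 0.2, 0, 0, 0, 0, 0, 0, 0, 0, 0]
}}

```text
clock: 24.48
tool_pos: [0.6363, -0.1827, 0.071]
eef_rot: [1.0, -0.0, 0.001, 0.0]
contact_force: [0.0, -0.2, -0.1]
opening: 0.927
```

Call:
{"api": "carry_out", "payload": {
  "motion": [0, 0, 0, 0, 0, 0, 0, 0, 0, 0, 0, 0, 0, 0, 0, 0, 0, 0, 0, 0, 0, 0, 0, 0],
  "hand": 5.6
}}

```text
clock: 24.98
tool_pos: [0.6359, -0.1826, 0.0704]
eef_rot: [1.0, -0.0, 0.0, 0.0]
contact_force: [-0.7, 0.3, 5.9]
opening: 0.744
```

Call:
{"api": "carry_out", "payload": {
  "motion": [0, 0, -1, 0, 0, 0, 0, 0, -3, 0, 0, 0, 0, 0, -5, 0, 0, 0, -3.7, -2.67, -4, 0, 0, 0, -3.7, -2.67, -4, 0, 0, 0, -3.7, -2.67, -1, 0, 0, 0, -3.7, -2.67, 0, 0, 0, 0, -3.7, -2.67, 0, 0, 0, 0]
}}

```text
clock: 25.98
tool_pos: [0.4494, -0.048, 0.2504]
eef_rot: [1.0, -0.0, 0.001, -0.0]
contact_force: [0.7, 0.4, -0.9]
opening: 0.747
```

Call:
{"api": "carry_out", "payload": {
  "motion": [-3.7, -2.67, 0, 0, 0, 0, 0, 0, 0, 0, 0, 0, 0, 0, 0, 0, 0, 0, 0, 0, 0, 0, 0, 0]
}}

```text
clock: 26.48
tool_pos: [0.4149, -0.0228, 0.2498]
eef_rot: [1.0, -0.001, 0.001, 0.0]
contact_force: [0.5, 0.0, -0.2]
opening: 0.745
```

Run:
```python
from h import *
p,w,s=look("wrist",(.055,.068),(.473,-.022),.042,"w9")
look("scene",(.055,.068),(.473,-.022),.042)
t=np.array(s["tool_pos"])
for z0 in(.194,.198,.202,.206):
    m=(abs(w[...,2]-z0)<.002)&(np.hypot(w[...,0]-t[0],w[...,1]-t[1])<.042)&(abs(w[...,1]-t[1])<.031)
    q=w[m]; print(z0,m.sum(),q[:,0].max()-t[0] if len(q) else 0)
```

```text
wrist [ 0.4149 -0.0228  0.2498] 0.745 n 1707 circ (0.4733, -0.0215, 0.0309) mid [ 0.4733 -0.0213  0.0593] z med 0.0612
scene [ 0.4147 -0.0228  0.2497] 0.746 n 276 circ (0.4751, -0.0202, 0.0322) mid [ 0.4748 -0.0212  0.0591] z med 0.0597
0.194 364 0.03145405117051536
0.198 1300 0.03183981685896298
0.202 14519 0.030552354304740903
0.206 0 0
```

View pics/w9.png

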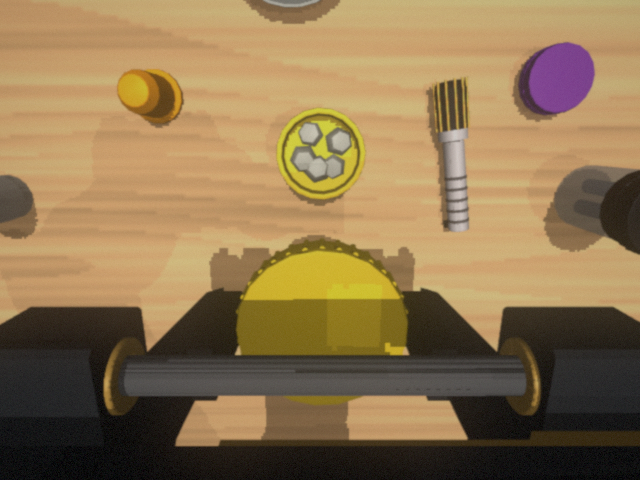

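The yellow tub is at (321,154), and the yellow lid sits about 1.5 mm behind the tool axis, so I compensate for that.

Call:
{"api": "carry_out", "payload": {
  "motion": [3, -0.15, 0, 0, 0, 0, 3.05, 0, 2, 0, 0, 0, 0, 0, 4, 0, 0, 0, 0, 0, 3.5, 0, 0, 0, 0, 0, 1.6, 0, 0, 0, 0, 0, 0.6, 0, 0, 0, 0, 0, 0.4, 0, 0, 0, 0, 0, 0, 0, 0, 0]
}}

```text
clock: 27.58
tool_pos: [0.4744, -0.0208, 0.129]
eef_rot: [1.0, -0.0, 0.0, 0.0]
contact_force: [0.2, 0.0, -0.2]
opening: 0.743
```

Call:
{"api": "carry_out", "payload": {
  "motion": [0, 0, 0.1, 0, 0, 0, 0, 0, 0, 0, 0, 0]
}}

```text
clock: 27.82
tool_pos: [0.4743, -0.0207, 0.1281]
eef_rot: [1.0, -0.0, 0.0, 0.0]
contact_force: [-1.0, -0.4, -0.5]
opening: 0.748
```

Run:
```python
from h import *
s=monitor.get_state();print(s["tool_pos"],s["contact_force"])
save(snapshot("scene"),"s10",(220,170,350,290),4)
```

```text
[ 0.4742768  -0.02070334  0.12807214] [-0.95818721 -0.44167747 -0.45212717]
```

View pics/s10.png

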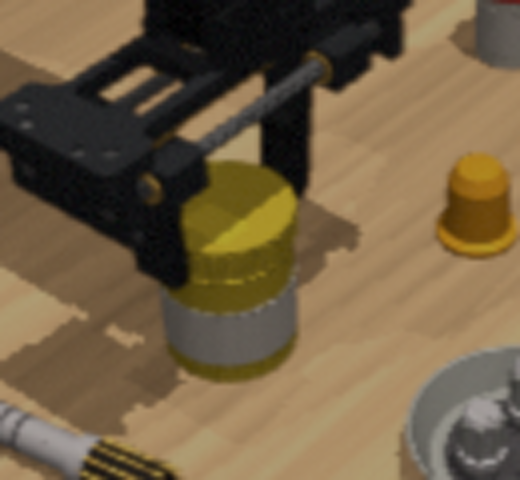

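The yellow lid is level over the tub at crop (235,235). I lower it, release and back off.

Call:
{"api": "carry_out", "payload": {
  "motion": [0, 0, 0.2, 0, 0, 0, 0, 0, 0, 0, 0, 0]
}}

```text
clock: 28.12
tool_pos: [0.4743, -0.0207, 0.1261]
eef_rot: [1.0, -0.0, 0.0, 0.0]
contact_force: [0.2, -0.4, 4.8]
opening: 0.746
```

Call:
{"api": "carry_out", "payload": {
  "motion": [0, 0, 0, 0, 0, 0, 0, 0, 0, 0, 0, 0, 0, 0, 0, 0, 0, 0, 0, 0, -2, 0, 0, 0, 0, 0, -5, 0, 0, 0, 2, 3.5, -5, 0, 0, 0, 2, 3.5, -4, 0, 0, 0, 2, 3.5, 0, 0, 0, 0],
  "hand": 8.2
}}

```text
clock: 29.12
tool_pos: [0.5356, -0.1262, 0.2879]
eef_rot: [1.0, -0.0, 0.004, 0.001]
contact_force: [0.8, 0.6, 0.1]
opening: 0.931
```

Call:
{"api": "carry_out", "payload": {
  "motion": [2.5, 4.5, 0, 0, 0, 0, 3, 4.5, 0, 0, 0, 0, 3, 3, 0, 0, 0, 0, 0, 0, 0, 0, 0, 0, 0, 0, 0, 0, 0, 0, 0, 0, 0, 0, 0, 0]
}}

```text
clock: 29.88
tool_pos: [0.6179, -0.2432, 0.2843]
eef_rot: [1.0, 0.001, -0.001, -0.001]
contact_force: [-0.0, -0.5, -0.2]
opening: 0.932
```

Run:
```python
from h import *
for n,c,h in(("yellow",(.474,-.021),.078),("black",(.436,-.251),.086),("steel",(.649,.1575),.066),("red",(.437,.248),.072)):
    print(n); look("scene",(h-.007,h+.007),c,.05); look("top",(h-.007,h+.007),c,.05)
p,w,s=look("top",(.035,.05),(.518,.109),.03)
for d in finder.masks_of(p,"hub_brush")[:2]: print(d["p"],np.round(d["extent"]))
p=snapshot("scene"); save(p,"s11",(120,130,440,370),2.5)
for d in finder.masks_of(p,"hub_brush")[:1]: print(d["p"],np.round(d["extent"]))
for d in finder.masks_of(p,"nut_cover")[:1]: print(d["p"],np.round(d["extent"]))
```

```text
yellow
scene [ 0.6179 -0.2432  0.2843] 0.932 n 512 circ (0.4779, -0.0196, 0.0323) mid [ 0.4781 -0.0192  0.0755] z med 0.077
top [ 0.6181 -0.2434  0.2845] 0.93 n 1200 circ (0.4713, -0.022, 0.0334) mid [ 0.4714 -0.0222  0.0769] z med 0.0783
black
scene [ 0.6182 -0.2436  0.2846] 0.932 n 795 circ (0.4363, -0.2514, 0.03) mid [ 0.4363 -0.2571  0.0835] z med 0.0849
top [ 0.6183 -0.2439  0.2847] 0.934 n 1006 circ (0.4338, -0.2531, 0.0302) mid [ 0.4332 -0.253   0.0851] z med 0.0864
steel
scene [ 0.6184 -0.2441  0.2847] 0.928 n 404 circ (0.6487, 0.1601, 0.0266) mid [0.6486 0.1596 0.0639] z med 0.065
top [ 0.6184 -0.2443  0.2847] 0.928 n 590 circ (0.6466, 0.1569, 0.025) mid [0.6463 0.1566 0.065 ] z med 0.066
red
scene [ 0.6184 -0.2444  0.2846] 0.933 n 197 circ (0.4376, 0.25, 0.0225) mid [0.4369 0.2503 0.0693] z med 0.0708
top [ 0.6185 -0.2445  0.2845] 0.931 n 504 circ (0.4351, 0.2474, 0.022) mid [0.435  0.2468 0.0708] z med 0.0721
top [ 0.6185 -0.2446  0.2845] 0.931 n 200 circ (0.5163, 0.1094, 0.0149) mid [0.5165 0.1098 0.0408] z med 0.0414
0.85 [201. 266. 266. 296.]
0.63 [397. 207. 425. 232.]
```

View pics/s11.png

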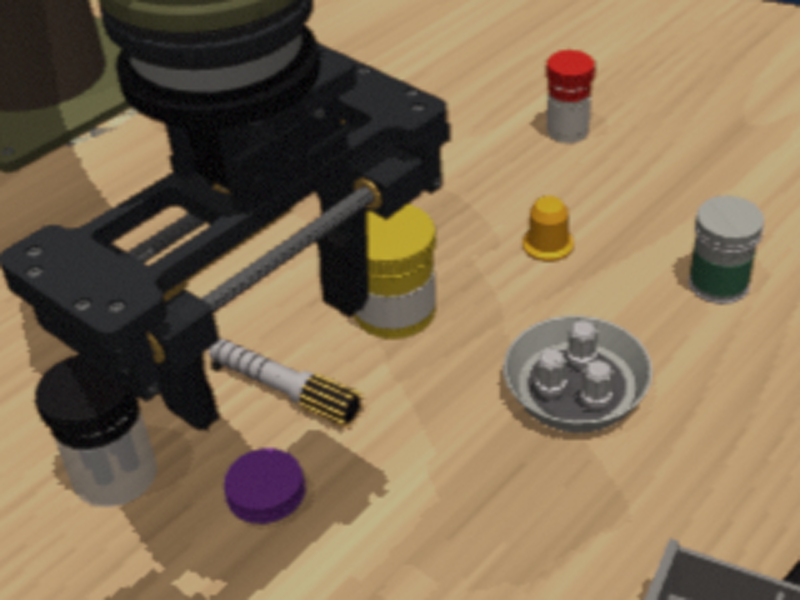

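All four lids show seated and level in the picture: red at (570,75), steel (728,225), yellow (395,240) and black (90,400). The brush and the nut cover are where they began.

```bash
python3 -c "
from h import *
print(workorder.finish_job())"
```

```text
the job is handed in; nothing more can be done
None
```

I took the stack apart from the top and put each lid on its own jar: red on the white pot, steel on the tin, black on the clear jar and yellow on the yellow tub. I handed the job in about 30 s into the 106 s allowed. The hand-in gives no verdict.

- **Seating:** the lid tops measured 72, 66, 86 and 78 mm from above, which matches fully seated. The scene camera read about 1 mm lower on each.
- **Centring:** each lid was within about 1–3 mm of its jar's mouth as last measured. The two fixed cameras disagreed by 2–7 mm on the lid centres. The yellow lid differed most because the gripper half hid it in the scene view, but the top view put it on its tub.
- **Bystanders:** the lug nut cover and hub brush measured where they began. One network hit for the nut cover was false: it marked the tin, not the cover.
- **Release:** the gripper is open and clear of everything, and no force I read went above about 7 N.

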